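# Lay out the soldering slab for a ring repair

## Task

Lay out the soldering slab for a ring repair, with all three of these centred across its width: stand the flux jar on the slab at the end nearer the steel bench block, the green solder spool flat on the slab at the other end, and the white ring box on the middle of the slab, between them. Then put the little gem jar on the middle of the ring box's lid, and lay the orange lighter on the bench a finger's width or two in front of the slab (the robot's side), opposite the ring box and parallel to the slab. Everything upright and wholly on its support; leave the glue bottle where it stands.

Things in the scene. Friction and masses are not known exactly. Their poses are not given: they have to be found in the camera images.
- slab: pale grey soldering slab lying flat on the bench, fixed: 113 mm along its x (away from the robot), 315 mm along its y (roughly to the robot's left), 30 mm thick. Origin at the centre of its underside; the top is 30 mm above it. Its ends are 157 mm from the origin along its +y and -y. Place and yaw vary.
- steel_block: square marbled-grey steel bench block, 65 x 65 x 19 mm, flat on the bench, fixed, behind the slab (its far side from the robot) near its left or its right end, swapped with the bur stand from start to start. Origin at the centre of its underside.
- bur_stand: round white stand full of brass burs under a clear, hardly visible dome, 63 mm across, 91 mm high with the dome, fixed, behind the other end of the slab from the steel block (another such stand and another white bottle in the far left corner of the bench are scenery). Origin at the centre of its underside.
- jar_mid (a point): the flux jar: round beige stoneware jar with its lid (fixed on) and a small knob, 55 mm across, body straight-sided up to 40 mm, 60 mm high with the knob, about 140 g, standing upright. Point: on its axis, 30 mm above its foot; z up its axis.
- spool_mid (a point): the green solder spool lying flat: two round flanges 46 mm across, 23 mm high, hub 31 mm across, about 60 g; a loose wire end sticks out to one side up to 42 mm from the axis (along its +x, for show only, not solid). Point: on the spool's axis, half-way up (11.5 mm); z up its axis.
- ring_case_mid (a point): the white ring box, shut (the lid does not open), 50 x 50 mm and 34 mm high, about 50 g, near the slab or the front of the bench (a similar white box far off in the back left corner of the bench is scenery). Point: at its centre, 17 mm above its underside; x and y square to its sides, z up; its flat lid is 17 mm above the point.
- gem_pot_mid (a point): the little gem jar: round pot with a white ribbed cap and bright green stones showing on top, 29 mm across at the cap (upper 8 mm), 26 mm below it, 18 mm high, about 12 g. Point: on its axis, 9 mm above its foot; z up.
- gas_lighter_mid (a point): the orange lighter lying flat, 24 mm wide (its x), 76 mm long (its y), 12 to 16 mm high, about 18 g. Point: at its centre, 7 mm above its underside; z up.
- glue_mid (a point): bystander: small white glue bottle with a nozzle standing upright and loose, 31 mm across, 94 mm high. Point: on its axis, 40 mm above its foot. Not to be moved.
Things that resemble listed ones, but are neither listed nor needed, are in the scene too. There is more than one size of the part that bears gem_pot_mid; the job needs the smallest.

How it is judged:
By the outcome, as a careful person would: the job done as asked, in the order asked, and still so for the second after the job is handed in, with the robot touching nothing.
It also fails if it takes over 128 s, if anything falls off the work surface, if the arm or the gripper's body presses on something with over 40 N, if the wrist force passes 120 N, or if a joint passes its speed limit or range.

## Robot

A 6-joint arm with a two-finger parallel gripper is mounted at the origin on a cart in front of the work surface, level with it; the furniture and walls round the work are solid. World frame = base frame: x ahead of the robot, y to its left, z up, the work surface at z = 0. Lengths are in m, angles in rad, forces in N, time in s.
With the tool pointing down it reaches from about 0.225 to 0.725 m from the base axis. Payload 3.1 kg.
Tool frame: the origin (TCP) lies at the very end of the fingers, on their centre line; the grasp point (between the pads) lies 19 mm behind it; z points along the fingers, y is the line along which they close (so a half turn about z gives the same grasp; the last joint's range is limited). The gripper opens to 85 mm and grips with 20 to 120 N. Pads are 22 mm wide; open, the fingers measure 114 mm over their backs; the gripper's body (76 mm by 85 mm) begins 54 mm behind the grasp point. The pads swing forward as they close: fully open they stand 13 mm farther back than shut.
Start: joints at [-1.345, 0.048, 0.099, 1.622, 0, 1.443], TCP at [0.182, -0.492, 0.2] pointing down, gripper open.
Joint ranges: [-2.91, 2.91], [-0.99, 1.94], [-1.21, 1.42], [-2.12, 2.29], [-1.49, 1.47], [-3.14, 3.14]. Speed limits (rad/s): [2.79, 2.79, 3.14, 3.14, 3.14, 3.14].

## Interface

Orientations are given as a rotation vector (axis times angle).
In Python, from plant import * gives the robot as it stands.
- The arm moves only by the tool arm_command, never from a script. Its arguments are lists of equal length, an entry for each row: "delta_pos": the shift along the tool's x, y, z in mm, a list of three; "angular": the turn, a rotation vector about the tool's x, y, z in rad, a list of three; "gripper": the gripper's target within -1 to 1 (shut at 1, half-way at 0, fully open at -1). In form: {"delta_pos": [[tx, ty, tz], ...], "angular": [[rx, ry, rz], ...], "gripper": [gripper, ...]}. A call has 1 to 12 rows; each row shifts and turns the commanded pose from where the row before left it, along the tool's axes as they then stand; what a row does not reach is not made up. A row lasts 1/8 s, in which the tool goes at most 62.5 mm and 10.7 degrees, less where a joint would pass 70% of its speed; a pose out of reach is approached as far as the arm can. A call with a gripper value outside its range is refused whole. The fingers move at their own pace and stop on an object; "force" is the grip in N (left out, the last holds). Time passes only in rows, so rows that do not move let the fingers close. It gives the time, the measured TCP pose, the force, the opening and the grip force at its end, in the units of the state.
- sense(): the state, without advancing time (a new reading comes with each control period).
- snapshot(name): name is "scene" or "top"; returns (picture, depth): 384x512x3 uint8, blue, green, red; 384x512 float32, m along the optical axis (not along the pixel's ray), 0 where there is no reading.
- get_calibration(name): a dict with "intrinsics" (3x3 intrinsics, pixels), "D" ([k1, k2, p1, p2, k3] as OpenCV has them; the pictures are not rectified), "R" (3x3) and "t" (3): a world point X has camera coordinates R X + t. Camera axes: x right, y down, z forward; pixel columns grow to the right and rows downward; lengths in m; the calibration is good to about 2 mm. A picture is of the moment at which its call begins. get_calibration takes no time and is no camera call.
- job_done(): hands the job in; it is judged then, once.
The state is a dict: "clock": time; "joint_positions": joint angles; "dq": joint speeds; "joint_efforts": joint torques, N m; "position": TCP position; "eef_rot": TCP orientation; "contact_force": force on the tool from outside, world axes, zero at the start; "wrist_torque": the same for the moment, N m; "grip_width": finger opening in m; "grip_force": force on a finger pad.
Only numpy, scipy, OpenCV 4.12 (cv2) and the standard library are available. Lean on these libraries where they do the work, as an engineer would, in place of code of your own. Each camera call takes 0.05 s, during which the arm holds its last target. There are 200 camera calls.

## Working session

There is one attempt and no reset: what is moved stays moved. The work goes in short steps, Python scripts to look and compute and a tool call to move; the robot and the scene stay as the last step left them, time stands still between calls to the robot, and variables do not carry over. Pictures are saved under pics/ and viewed, at most 14 in all, crops included, and the job is handed in when it is done.

Besides the shell and the picture viewer there is one more tool, called after "Emit:" by a JSON object that holds its "op" and its "data". arm_command: Moves the arm, as the interface text tells. Its arguments: {"type":"object","properties":{"delta_pos":{"type":"array","items":{"type":"array","items":{"type":"number"}}},"angular":{"type":"array","items":{"type":"array","items":{"type":"number"}}},"gripper":{"type":"array","items":{"type":"number"}},"force":{"type":"number"}},"required":["delta_pos","angular","gripper"]}

```bash
mkdir -p pics; cat > h.py <<'E'
from plant import *
import numpy as np, cv2
def shot(n):
    im,d=snapshot(n); c=get_calibration(n); return im,d,{k:np.array(v,float) for k,v in c.items() if k in("intrinsics","D","R","t")}
def ray(c,uv):
    p=cv2.undistortPoints(np.array(uv,float).reshape(-1,1,2),c["intrinsics"],c["D"]).reshape(-1,2)
    d=np.c_[p,np.ones(len(p))]; return -c["R"].T@c["t"], d@c["R"]
def onz(c,uv,z):
    o,d=ray(c,uv); return o+d*((z-o[2])/d[:,2])[:,None]
def cloud(c,dep):
    h,w=dep.shape; v,u=np.mgrid[:h,:w]; o,d=ray(c,np.c_[u.ravel(),v.ravel()])
    P=o+d*dep.reshape(-1,1); P[dep.ravel()<=0]=np.nan; return P.reshape(h,w,3)
E
python3 - <<'E'
from h import *
for n in("scene","top"):
    im,d,c=shot(n); np.savez(f"{n}0.npz",im=im,d=d)
    cv2.imwrite(f"pics/{n}0.png",cv2.resize(im,(800,600),interpolation=cv2.INTER_CUBIC)); print(n,-c["R"].T@c["t"],c["R"][2])
print(sense())
E
```

```text
scene [0.1850448  0.49670251 0.62943282] [ 0.42414568 -0.64626324 -0.63438495]
top [ 0.42159    -0.06886481  1.12735091] [ 0.13142355 -0.01457758 -0.99121912]
{'clock': 0.1, 'joint_positions': array([-1.34480831e+00,  4.86710092e-02,  9.77248974e-02,  1.62202792e+00,
       -1.47062014e-05,  1.44298035e+00]), 'dq': array([-0.00064049, -0.00316571,  0.00347259,  0.00037291, -0.00140234,
        0.000895  ]), 'joint_efforts': array([ 2.69516779e-03, -3.39850187e+01,  3.20935535e+01,  1.57229678e-02,
       -1.47376177e-04,  1.74772815e-06]), 'position': array([ 0.18172646, -0.49186036,  0.19882243]), 'eef_rot': array([-3.09042328e+00, -5.52477265e-01,  1.90783436e-04]), 'contact_force': array([0.41101568, 0.1776574 , 0.04467019]), 'wrist_torque': array([ 0.05940385,  0.01740913, -0.01645354]), 'grip_force': 0.0, 'grip_width': 0.08534669215882304}
```

View pics/top0.png

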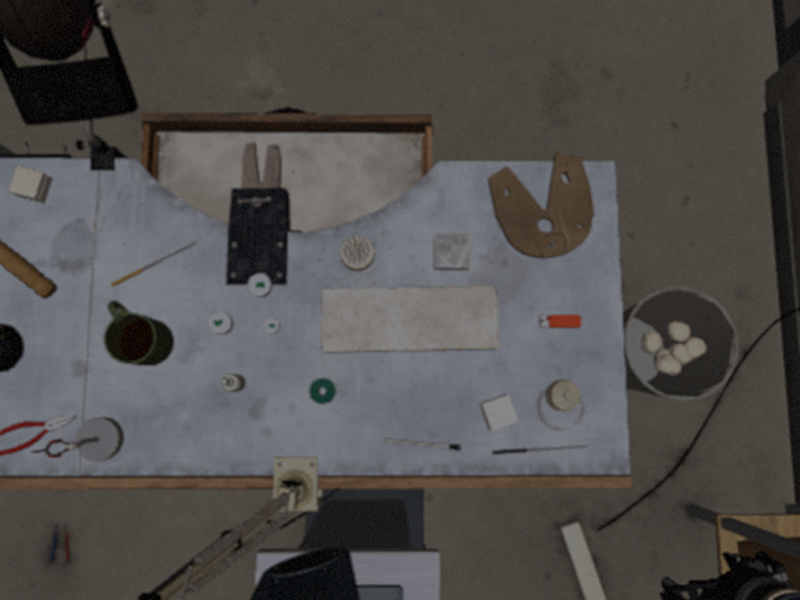

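View pics/scene0.png

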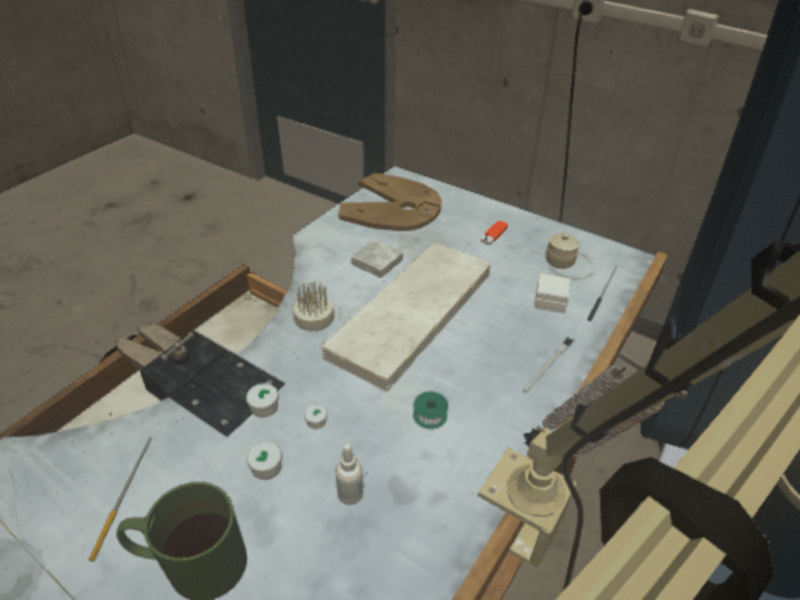

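The top view shows the steel block at about (451,251), behind the slab's right end, so the jar goes right (−y) and the spool left. The slab centre is about (409,319), the lighter (560,321), the box (500,413), the jar (563,395), the spool (322,391) and the smallest gem jar (272,326). The glue stands at (232,382), and a lamp clamp sits at the front edge near (295,480).

```bash
cat > m.py <<'E'
from h import *
S=512/800
f=np.load("top0.npz"); im,d=f["im"],f["d"]; c={k:np.array(v,float) for k,v in get_calibration("top").items() if k in("intrinsics","D","R","t")}
P=cloud(c,d); Z=P[...,2]
print("table z",np.nanmedian(Z[180:300:4,330:345]), "px base", cv2.projectPoints(np.array([[0,0,0.],[.182,-.492,.2]]),cv2.Rodrigues(c["R"])[0],c["t"],c["intrinsics"],c["D"])[0].reshape(-1,2)/S)
def box(name,u,v,r,zlo,zhi,zt,extra=None):
    m=np.zeros(Z.shape,np.uint8); u,v=int(u*S),int(v*S); r=int(r*S)
    sl=np.s_[v-r:v+r+1,u-r:u+r+1]; mm=(Z[sl]>zlo)&(Z[sl]<zhi)
    if extra is not None: mm&=extra[sl]
    m[sl]=mm; 
    cs=cv2.findContours(m,cv2.RETR_EXTERNAL,cv2.CHAIN_APPROX_NONE)[0]; k=max(cs,key=len).reshape(-1,2)
    W=onz(c,k,zt)[:,:2]; R=cv2.minAreaRect((W*1000).astype(np.float32))
    print(name,"rect",np.round(R[0],1),np.round(R[1],1),round(R[2],1),"cen",np.round(np.nanmean(P[m>0],0)*1000,1),"zmax",round(np.nanpercentile(Z[m>0],95)*1000,1),m.sum(), "circ",np.round(cv2.minEnclosingCircle((W*1000).astype(np.float32))[0],1))
hsv=cv2.cvtColor(im,cv2.COLOR_BGR2HSV); sat=hsv[...,1]>120
print("hsv",hsv[int(321*S),int(570*S)],hsv[int(391*S),int(313*S)],hsv[int(326*S),int(271*S)])
box("slab",409,319,105,.018,.045,.03)
box("steel",451,251,27,.01,.03,.019)
box("bur",357,252,25,.01,.12,.04)
box("jar",563,397,26,.02,.1,.04)
box("spool",322,391,22,.012,.04,.023)
box("spoolG",322,391,22,-.1,.1,.023,(hsv[...,0]>60)&(hsv[...,0]<95)&(hsv[...,1]>100))
box("case",500,413,30,.02,.06,.034)
box("gem",272,326,14,.008,.04,.018)
box("gemA",220,322,20,.008,.05,.018)
box("gemB",260,285,20,.008,.05,.018)
box("light",560,321,28,.006,.03,.014)
box("lightR",565,321,28,-.1,.1,.014,((hsv[...,0]<15)|(hsv[...,0]>170))&(hsv[...,1]>120))
box("glue",232,382,20,.02,.12,.06)
# lamp heights
for (u,v) in[(295,480),(295,490),(270,510),(230,540),(180,575),(330,570),(280,570),(350,520),(140,340),(290,100),(250,230)]: print(u,v,np.round(P[int(v*S),int(u*S)]*1000))
m=(P[...,0]>-.1)&(P[...,0]<.7)&(abs(P[...,1])<.65)&(Z>.06)
n,l,s,ce=cv2.connectedComponentsWithStats(m.astype(np.uint8))
for i in range(1,n):
    if s[i,4]>8: q=P[l==i]*1000; print("tall",s[i,4],np.round(q.min(0)),np.round(q.max(0)))
E
python3 m.py
```

```text
table z -0.0005744414586765778 px base [[347.17046611 641.92481185]
 [681.5187711  560.4062643 ]]
hsv [  6 191 132] [ 83 153  55] [74 87 79]
slab rect [ 554. -106.] [113.  313.6] 1.0 cen [ 554.3 -108.2   28.7] zmax 33.8 5725 circ [ 554.  -105.4]
steel rect [ 680.2 -185.4] [63.  64.8] 89.5 cen [ 680.2 -185.2   18.7] zmax 22.3 526 circ [ 679.8 -184.8]
bur rect [670.6 -11.3] [59.8 58.5] 0.2 cen [673.8 -11.3  27.5] zmax 55.4 379 circ [670.7 -11.1]
jar rect [ 418.6 -372. ] [57.6 51.2] 89.9 cen [ 418.6 -371.7   43.2] zmax 51.9 344 circ [ 418.2 -372.4]
spool rect [427.3  49.5] [44.  40.9] 90.0 cen [427.2  48.8  22.7] zmax 26.1 199 circ [427.4  48.7]
spoolG rect [425.9  46.8] [38.2 38.4] 0.7 cen [426.7  46.8  22.9] zmax 26.0 134 circ [426.4  46.6]
case rect [ 389.  -261.4] [49.9 52. ] 18.0 cen [ 389.  -261.6   34.1] zmax 37.9 358 circ [ 389.1 -261.8]
gem rect [543.9 141.2] [25.3 28. ] 0.0 cen [543.6 142.1  16.7] zmax 20.1 84 circ [543.4 141.6]
gemA rect [548.8 232.6] [40.3 40.8] 46.3 cen [547.6 230.9  24.5] zmax 28.2 182 circ [548.8 232.3]
gemB rect [616.2 165.5] [40.4 39.4] 1.5 cen [617.2 1
[... 242 characters left out ...]
552.7 -387.3]
glue rect [440.4 195.7] [34.7 29. ] 90.0 cen [441.2 197.1  57.2] zmax 90.5 130 circ [441.4 196.3]
295 480 [284.  81. 102.]
295 490 [268.  82.  94.]
270 510 [253. 105. 187.]
230 540 [231. 139. 272.]
180 575 [200. 187. 322.]
330 570 [200.   5. 298.]
280 570 [186.  77. 245.]
350 520 [ 109.   25. -486.]
140 340 [515. 366.  38.]
290 100 [1421.  271. -901.]
250 230 [722. 186.   2.]
tall 522 [472. 315.  60.] [581. 406.  99.]
tall 28 [486. 581.  62.] [515. 589.  77.]
tall 41 [431. 194.  61.] [449. 207.  97.]
tall 153 [327. 422.  60.] [353. 445. 227.]
tall 1865 [177.  72.  60.] [287. 215. 388.]
tall 1775 [145. -28. 167.] [205. 105. 432.]
tall 1689 [ 159. -557.  244.] [ 218. -417.  467.]
```

The measured sizes and heights match the data. Before moving I need the extent of the lamp near the robot base.

```bash
python3 - <<'E'
from h import *
a=np.load("scene0.npz")["im"][180:384,300:512]; b=np.load("top0.npz")["im"][270:384,60:512]
a=cv2.resize(a,None,fx=1.9,fy=1.9,interpolation=cv2.INTER_CUBIC);b=cv2.resize(b,(790,199),interpolation=cv2.INTER_CUBIC)
o=np.zeros((600,800,3),np.uint8);o[:a.shape[0],:a.shape[1]]=a;o[395:594,:790]=b
cv2.imwrite("pics/lamp.png",np.clip(o.astype(float)*1.6,0,255).astype(np.uint8))
for n in("scene","top"):
    c={k:np.array(v,float) for k,v in get_calibration(n).items() if k in("intrinsics","D","R","t")}
    P=cloud(c,np.load(n+"0.npz")["d"]).reshape(-1,3)
    m=(abs(P[:,0])<.45)&(abs(P[:,1])<.5)&(P[:,2]>.05)&(P[:,2]<.75)
    if n=="scene": print("cam depth min",np.load("scene0.npz")["d"][np.load("scene0.npz")["d"]>0].min())
    q=P[m]; print(n)
    for z in np.arange(.05,.75,.05):
        s=q[(q[:,2]>=z)&(q[:,2]<z+.05)]
        if len(s):
            s=s[s[:,1]>-.38]
            if len(s): print(round(z,2),len(s),np.round(s.min(0),3),np.round(s.max(0),3),np.round(np.median(s,0),3))
E
```

```text
cam depth min 0.08862046
scene
0.05 1272 [-0.019 -0.379  0.05 ] [0.45  0.217 0.1  ] [0.246 0.095 0.072]
0.1 1182 [0.003 0.035 0.1  ] [0.289 0.135 0.15 ] [0.046 0.059 0.12 ]
0.15 731 [0.027 0.034 0.15 ] [0.273 0.152 0.2  ] [0.22  0.103 0.171]
0.2 1425 [ 0.049 -0.016  0.2  ] [0.257 0.174 0.25 ] [0.172 0.102 0.231]
0.25 1760 [ 0.127 -0.017  0.25 ] [0.243 0.194 0.3  ] [0.191 0.097 0.276]
0.3 1884 [ 0.119 -0.017  0.3  ] [0.227 0.214 0.35 ] [0.194 0.097 0.323]
0.35 2504 [ 0.143 -0.019  0.35 ] [0.206 0.234 0.4  ] [0.183 0.093 0.379]
0.4 3729 [ 0.138 -0.02   0.4  ] [0.206 0.256 0.45 ] [0.171 0.089 0.427]
0.45 4094 [ 0.144 -0.023  0.45 ] [0.207 0.276 0.5  ] [0.166 0.089 0.477]
0.5 14626 [ 0.154 -0.023  0.5  ] [0.207 0.449 0.55 ] [0.171 0.421 0.536]
0.55 38 [0.189 0.021 0.55 ] [0.198 0.06  0.556] [0.192 0.045 0.552]
top
0.05 181 [ 0.203 -0.379  0.05 ] [0.45  0.435 0.1  ] [0.42  0.195 0.06 ]
0.1 277 [0.221 0.073 0.1  ] [0.348 0.445 0.15 ] [0.27  0.093 0.12 ]
0.15 396 [ 0.179 -0.003  0.15 ] [0.353 0.436 0.2  ] [0.236 0.106 0.18 ]
0.2 670 [ 0.145 -0.028  0.2  ] [0.342 0.435 0.25 ] [0.203 0.112 0.228]
0.25 839 [ 0.152 -0.027  0.25 ] [0.24  0.192 0.3  ] [0.198 0.097 0.275]
0.3 942 [ 0.165 -0.026  0.3  ] [0.226 0.211 0.35 ] [0.195 0.155 0.323]
0.35 522 [ 0.18  -0.023  0.35 ] [0.205 0.215 0.4  ] [0.195 0.033 0.371]
0.4 101 [ 0.196 -0.021  0.4  ] [0.205 0.026 0.432] [ 0.202 -0.006  0.41 ]
```

View pics/lamp.png

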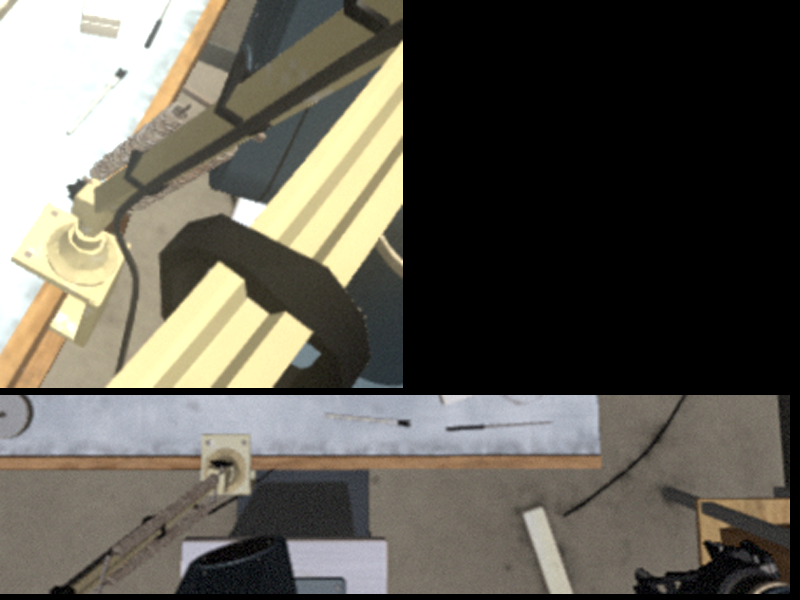

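The lamp clamp and arm stand at x 0.2–0.29, y 0.07–0.2. There is also a dark bulky item near (0.17, 0.04). I start on the right side, away from both.

Emit:
{"op": "arm_command", "data": {"delta_pos": [[0,0,0],[0,0,0],[0,0,0],[0,0,0],[0,0,0],[0,0,0],[0,0,0],[20,40,0],[24,50,0],[24,50,0],[24,50,0],[24,49,0]], "angular": [[0,0,-0.176],[0,0,-0.176],[0,0,-0.176],[0,0,-0.176],[0,0,-0.176],[0,0,-0.176],[0,0,-0.176],[0,0,0],[0,0,0],[0,0,0],[0,0,0],[0,0,0]], "gripper": [-1,-1,-1,-1,-1,-1,-1,-1,-1,-1,-1,-1], "force": 40}}

```text
clock: 1.6
position: [0.4204, -0.3717, 0.1993]
eef_rot: [-2.204, -2.237, 0.0]
contact_force: [0.0, -0.5, 0.5]
grip_width: 0.0852
grip_force: 0.0
```

```bash
cat >> h.py <<'E'
from scipy.spatial.transform import Rotation as Ro
def go(x,y,phi=None):
    "tool-frame shift (mm) to world xy (mm), after turning to phi (deg)"
    s=sense(); R=Ro.from_rotvec(s["eef_rot"]).as_matrix(); p=np.array(s["position"])*1000
    f=np.degrees(np.arctan2(R[1,0],R[0,0])); ph=f if phi is None else phi
    a=np.radians(ph); d=np.array([x,y])-p[:2]
    print("pos",np.round(p,1),"phi",round(f,2),"tilt",np.round(R[:,2],3),"rz",round(np.radians(f-ph),4),"tx",round(d@[np.cos(a),np.sin(a)],1),"ty",round(d@[np.sin(a),-np.cos(a)],1),"j",np.round(s["joint_positions"],2),"w",round(s["grip_width"]*1000,1),"t",s["clock"])
E
python3 - <<'E'
from h import *
go(418.6,-372)
n="top"; im,d,c=shot("top"); P=cloud(c,d); Z=P[...,2]; P0=cloud(c,np.load("top0.npz")["d"])
m=(abs(P0[...,0]-.18)<.06)&(abs(P0[...,1]-.04)<.07)&(P0[...,2]>.15); print("blob unchanged px",m.sum(),np.nanmedian(abs(d-np.load("top0.npz")["d"])[m]))
# slab edges from first image
Z0=P0[...,2]; f=np.load("top0.npz"); g=(Z0>.018)&(Z0<.045)
mk=np.zeros(Z0.shape,np.uint8); mk[175:232,195:328]=g[175:232,195:328]
k=max(cv2.findContours(mk,0,1)[0],key=len).reshape(-1,2)
W=onz(c,k,.03)[:,:2]*1000
for nm,q in(("far",W[(W[:,0]>600)&(abs(W[:,1]+106)<140)]),("near",W[(W[:,0]<508)&(abs(W[:,1]+106)<140)])):
    p=np.polyfit(q[:,1],q[:,0],1); print(nm,"x at y=-106",np.polyval(p,-106),"yaw",-np.degrees(np.arctan(p[0])))
for nm,q in(("L",W[(W[:,1]>40)&(abs(W[:,0]-554)<45)]),("R",W[(W[:,1]<-250)&(abs(W[:,0]-554)<45)])):
    p=np.polyfit(q[:,0],q[:,1],1); print(nm,"y at x=554",np.polyval(p,554),np.degrees(np.arctan(p[0])))
cv2.imwrite("pics/a.png",np.clip(cv2.resize(im,(800,600))*1.5,0,255).astype(np.uint8))
im,d,c=shot("scene"); m=abs(d-np.load("scene0.npz")["d"])>.02
print("scene changed",m.sum(),m[250:,330:].sum())
cv2.imwrite("pics/b.png",np.clip(cv2.resize(im,(800,600))*1.5,0,255).astype(np.uint8))
E
```

```text
pos [ 420.4 -371.7  199.3] phi 90.86 tilt [-0.001  0.001 -1.   ] rz 0.0 tx -0.3 ty -1.8 j [-0.84  0.14  0.2   1.63 -0.    0.71] w 85.2 t 1.6
blob unchanged px 1833 0.24076313
far x at y=-106 609.2262268505276 yaw 1.0860643338728506
near x at y=-106 498.93281534247797 yaw 1.1353761601942935
L y at x=554 50.697333712457386 0.8512101174704215
R y at x=554 -261.40182936386304 1.7662667603745952
scene changed 20417 2144
```

View pics/b.png

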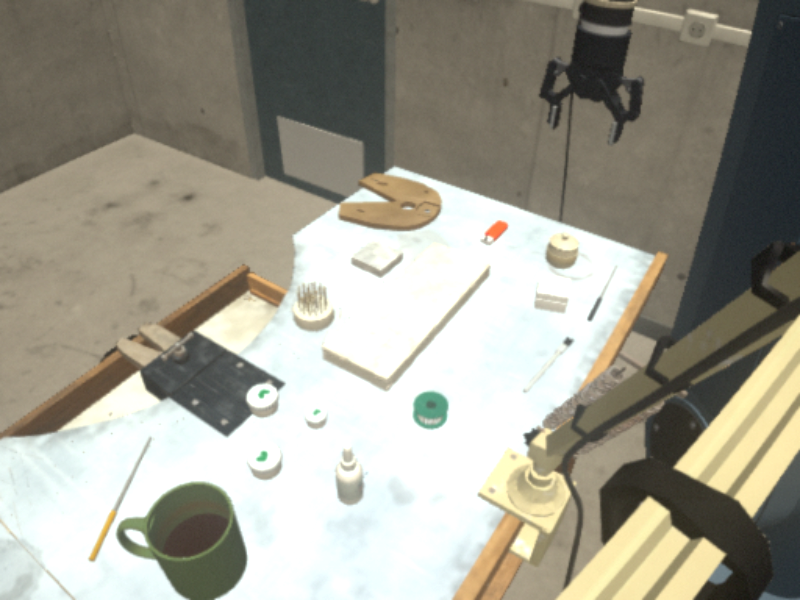

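The gripper hovers over the jar at about (600,100), and nothing else has moved. The dark blob in the top view did move, so it is probably part of the robot. I check the top view.

View pics/a.png

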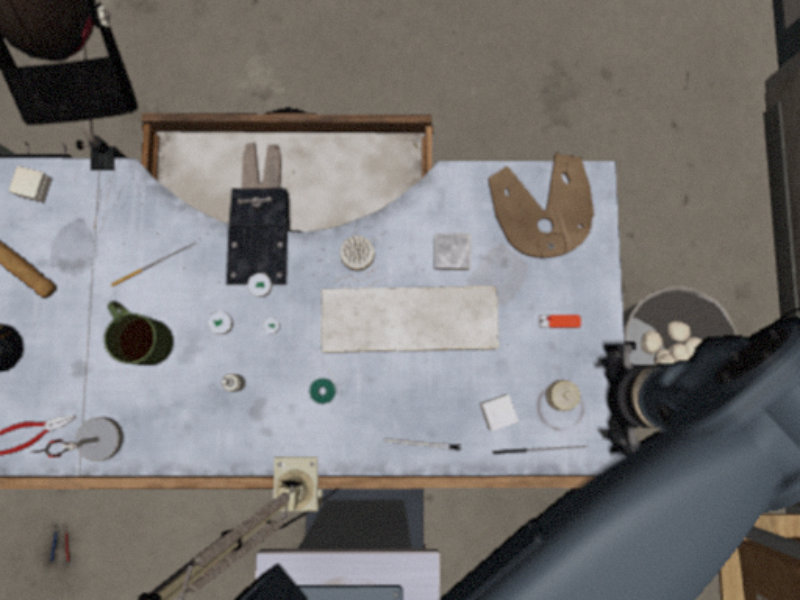

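The gripper is clear and the arm geometry is visible. After correcting for the visible side walls, the jar axis is at (418.6, −374.5). I descend and grip it.

Emit:
{"op": "arm_command", "data": {"delta_pos": [[-2.8,-1.8,30],[0,0,50],[0,0,50],[0,0,40],[0,0,21],[0,0,0],[0,0,0],[0,0,0],[0,0,0],[0,0,0],[0,0,0],[0,0,0]], "angular": [[0,0,-0.004],[0,0,0],[0,0,0],[0,0,0],[0,0,0],[0,0,0],[0,0,0],[0,0,0],[0,0,0],[0,0,0],[0,0,0],[0,0,0]], "gripper": [-1,-1,-1,-1,-1,-1,1,1,1,1,1,1], "force": 40}}

```text
clock: 3.2
position: [0.4195, -0.3784, 0.0171]
eef_rot: [2.194, 2.237, -0.002]
contact_force: [-4.6, 4.2, 23.6]
grip_width: 0.029
grip_force: 32.7
```

```bash
python3 - <<'E'
from h import *
go(556.7,-220.5,91.1)
s=sense(); print(s["grip_force"],s["contact_force"])
for n in("top","scene"):
    im,d,c=shot(n); np.savez(n+"1.npz",im=im,d=d); P=cloud(c,d).reshape(-1,3)
    a=s["joint_positions"][0]; r=P[:,0]*np.cos(a)+P[:,1]*np.sin(a); l=-P[:,0]*np.sin(a)+P[:,1]*np.cos(a)
    if n=="top":
        print("robot in arm frame r,lat,z")
        m=(P[:,2]>.12)&(P[:,1]<.03)&(r>-.1)&(r<.7)
        for r0 in np.arange(-.1,.7,.05):
            k=m&(r>=r0)&(r<r0+.05)
            if k.sum()>5: print(round(r0,2),k.sum(),"lat",np.round(np.percentile(l[k],[1,99]),3),"z",np.round(np.percentile(P[k,2],[1,99]),3))
    m=(P[:,2]>.05)&(P[:,1]>.03)&(P[:,1]<.5)&(P[:,0]<.3)&(P[:,0]>-.2)
    print(n,"lamp")
    for y0 in np.arange(.03,.5,.04):
        k=m&(P[:,1]>=y0)&(P[:,1]<y0+.04)
        if k.sum()>5: print(round(y0,2),k.sum(),"x",np.round(np.percentile(P[k,0],[1,50,99]),3),"z",np.round(np.percentile(P[k,2],[1,50,99]),3))
E
```

```text
pos [ 419.5 -378.4   17.1] phi 91.11 tilt [ 0.005 -0.007 -1.   ] rz 0.0002 tx 155.2 ty 140.2 j [-0.85  0.18 -0.12  1.26 -0.    0.7 ] w 29.0 t 3.2
32.6859726451039 [-4.61764807  4.21732545 23.62329617]
robot in arm frame r,lat,z
0.2 131 lat [0.119 0.123] z [0.54  0.588]
0.25 1268 lat [0.079 0.122] z [0.53  0.595]
0.3 2631 lat [0.032 0.122] z [0.52  0.588]
0.35 2977 lat [0.021 0.12 ] z [0.509 0.575]
0.4 2463 lat [0.024 0.116] z [0.5   0.562]
0.45 1998 lat [0.028 0.111] z [0.47  0.547]
0.5 2975 lat [0.026 0.112] z [0.14  0.531]
0.55 1964 lat [0.027 0.117] z [0.137 0.524]
0.6 13 lat [0.101 0.113] z [0.143 0.151]
top lamp
0.03 303 x [0.144 0.184 0.209] z [0.215 0.322 0.439]
0.07 671 x [0.168 0.244 0.284] z [0.052 0.167 0.383]
0.11 693 x [0.14  0.22  0.256] z [0.16  0.235 0.292]
0.15 665 x [0.179 0.199 0.232] z [0.236 0.311 0.365]
0.19 172 x [0.186 0.193 0.203] z [0.302 0.35  0.386]
scene lamp
0.03 2832 x [-0.01   0.205  0.22 ] z [0.054 0.466 0.554]
0.07 7904 x [0.167 0.187 0.278] z [0.055 0.434 0.554]
0.11 4830 x [0.057 0.157 0.254] z [0.088 0.28  0.484]
0.15 1462 x [0.081 0.213 0.234] z [0.206 0.291 0.344]
0.19 1835 x [0.157 0.183 0.204] z [0.3   0.384 0.442]
0.23 2705 x [0.146 0.161 0.175] z [0.398 0.466 0.494]
0.27 61 x [0.148 0.151 0.152] z [0.482 0.487 0.492]
0.35 1258 x [0.159 0.163 0.169] z [0.536 0.54  0.542]
0.39 8964 x [0.156 0.168 0.186] z [0.514 0.537 0.541]
0.43 3046 x [0.166 0.177 0.185] z [0.531 0.535 0.537]
```

The grip reads only 29 mm wide with a 24 N push, so something is wrong. I look.

```bash
python3 - <<'E'
from h import *
im=np.load("scene1.npz")["im"][90:240,260:460]
cv2.imwrite("pics/c.png",np.clip(cv2.resize(im,(800,600),interpolation=cv2.INTER_CUBIC)*1.5,0,255).astype(np.uint8))
E
```

```text
(no output)
```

View pics/c.png

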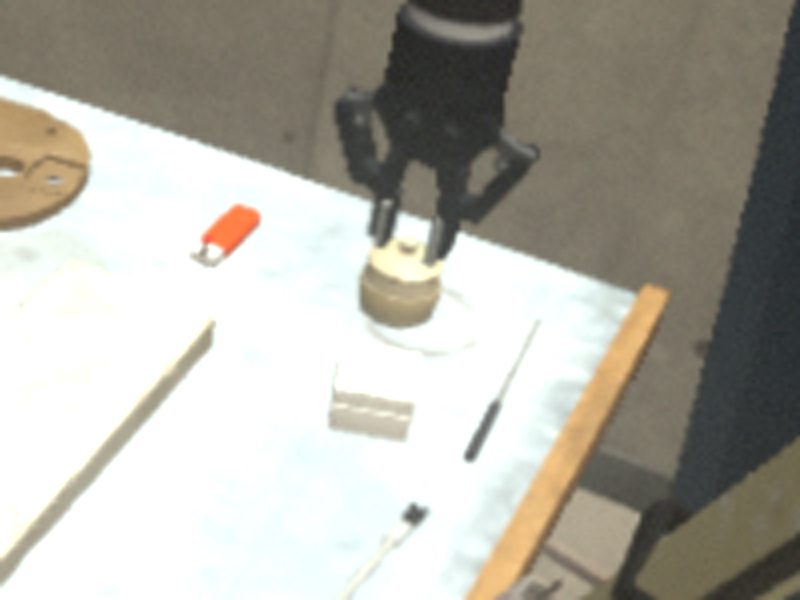

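The fingers appear to stand behind and above the jar's back edge, with the jar about where it was. I project the TCP into the picture and triangulate the jar to find the discrepancy.

```bash
python3 - <<'E'
from h import *
s=sense(); p=s["position"]
def cal(n): return {k:np.array(v,float) for k,v in get_calibration(n).items() if k in("intrinsics","D","R","t")}
def pr(c,X): return cv2.projectPoints(np.array(X,float).reshape(-1,3),cv2.Rodrigues(c["R"])[0],c["t"],c["intrinsics"],c["D"])[0].reshape(-1,2)
cs,ct=cal("scene"),cal("top")
crop=lambda q:np.round((q-[260,90])*4,0)
print("TCP crop px",crop(pr(cs,[p,[.4186,-.3745,0],[.4186,-.3745,.04],[.4186,-.3745,.06],[p[0],p[1],.05]])))
for n,c in(("scene",cs),("top",ct)):
    f=np.load(n+"1.npz"); P=cloud(c,f["d"])
    m=(abs(P[...,0]-.419)<.06)&(abs(P[...,1]+.374)<.06)&(P[...,2]>.012)&(P[...,2]<.065)
    hs=cv2.cvtColor(f["im"],cv2.COLOR_BGR2HSV); m&=(hs[...,1]>50)&(hs[...,0]<35)&(hs[...,2]>60)
    q=P[m]*1000; print(n,m.sum(),"min",np.round(np.percentile(q,2,0)),"max",np.round(np.percentile(q,98,0)),"med",np.round(np.median(q,0)))
    q=q[q[:,2]>42]; print("lid",len(q),np.round(q.mean(0),1))
E
```

```text
TCP crop px [[398. 289.]
 [392. 312.]
 [403. 265.]
 [408. 240.]
 [406. 250.]]
scene 227 min [ 395. -381.   13.] max [ 439. -349.   55.] med [ 417. -357.   32.]
lid 59 [ 424.9 -368.5   47.9]
top 50 min [ 398. -371.   26.] max [ 439. -348.   56.] med [ 423. -355.   35.]
lid 16 [ 430.1 -361.7   46.1]
```

```bash
python3 - <<'E'
from h import *
c={k:np.array(v,float) for k,v in get_calibration("scene").items() if k in("intrinsics","D","R","t")}
for z in(.199,.212,.22,.23,.24): print(z,np.round(cv2.projectPoints(np.array([[.4204-.0425,-.3717,z],[.4204+.0425,-.3717,z]]),cv2.Rodrigues(c["R"])[0],c["t"],c["intrinsics"],c["D"])[0].reshape(-1,2)/.64))
s=sense();print(s["position"],s["contact_force"],s["wrist_torque"],s["joint_efforts"])
E
```

```text
0.199 [[606. 170.]
 [555. 154.]]
0.212 [[608. 162.]
 [556. 147.]]
0.22 [[609. 157.]
 [557. 142.]]
0.23 [[610. 151.]
 [558. 136.]]
0.24 [[612. 145.]
 [559. 130.]]
[ 0.41953688 -0.37840688  0.01708825] [-4.78839683  5.60797634 23.23804613] [1.19481426 1.16997377 0.01828925] [-2.53571179e-01 -2.63004810e+01  2.39757264e+01 -3.26621510e+00
  1.59096094e-01  2.36099755e-02]
```

In the pictures the fingertips stand some 30–45 mm above the reported TCP, so the fingers closed on the lid. I release, back off, and measure the real tip offset with the gripper open and with it closed.

Emit:
{"op": "arm_command", "data": {"delta_pos": [[0,0,-2],[0,0,-3],[0,0,-20],[0,0,-40],[0,0,-40],[0,0,0],[0,0,0],[0,0,0]], "angular": [[0,0,0],[0,0,0],[0,0,0],[0,0,0],[0,0,0],[0,0,0],[0,0,0],[0,0,0]], "gripper": [-1,-1,-1,-1,-1,-1,-1,-1]}}

```text
clock: 4.3
position: [0.4164, -0.3747, 0.1117]
eef_rot: [-2.198, -2.24, -0.0]
contact_force: [-0.2, 0.7, 0.2]
grip_width: 0.0853
grip_force: 0.0
```

```bash
cat > tip.py <<'E'
from h import *
import sys
s=sense(); p=s["position"]; print(np.round(p*1000,1),s["grip_width"],s["contact_force"])
im,d,c=shot("scene"); P=cloud(c,d); m=(abs(P[...,0]-p[0])<.075)&(abs(P[...,1]-p[1])<.05)&(P[...,2]>.065)&(P[...,2]<.3)
q=P[m]*1000; print("tip z",np.round(np.percentile(q[:,2],[0,.5,1,2]),1),"rel",np.round(np.percentile(q[:,2],1)-p[2]*1000,1))
lo=q[q[:,2]<np.percentile(q[:,2],1)+25]; print("low pts x",np.round(lo[:,0].min()),np.round(lo[:,0].max()),"y",np.round(lo[:,1].min()),np.round(lo[:,1].max()), "mean",np.round(lo.mean(0)))
m2=(abs(P[...,0]-.419)<.05)&(abs(P[...,1]+.374)<.05)&(P[...,2]>.02)&(P[...,2]<.062); hs=cv2.cvtColor(im,cv2.COLOR_BGR2HSV)
q=P[m2&(P[...,2]>.036)]*1000; print("jar lid",len(q),np.round(q.min(0)),np.round(q.max(0)))
v,u=np.nonzero(m|m2); k=im[max(v.min()-15,0):v.max()+15,u.min()-15:u.max()+15]; f=min(800/k.shape[1],600/k.shape[0])
cv2.imwrite("pics/%s.png"%sys.argv[1],np.clip(cv2.resize(k,None,fx=f,fy=f,interpolation=cv2.INTER_CUBIC)*1.5,0,255).astype(np.uint8))
E
python3 tip.py d
```

```text
[ 416.4 -374.7  111.7] 0.08534225781620691 [-0.17699691  0.66778963  0.17676358]
tip z [156.9 160.5 163.7 168.3] rel 52.0
low pts x 360.0 473.0 y -384.0 -358.0 mean [ 416. -367.  175.]
jar lid 189 [ 395. -399.   36.] [ 444. -348.   62.]
```

View pics/d.png

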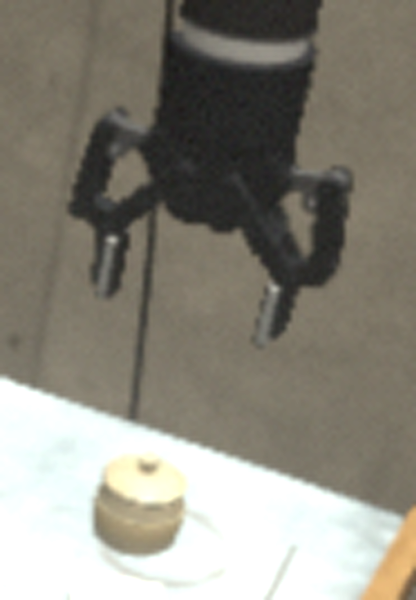

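Jar still upright and in place with its centre near (419.5, −373.5). With the gripper open, the tips read 45–50 mm above the reported TCP. I measure the same offset at the widths I will use.

Emit:
{"op": "arm_command", "data": {"delta_pos": [[0,0,0],[0,0,0],[0,0,0],[0,0,0]], "angular": [[0,0,0],[0,0,0],[0,0,0],[0,0,0]], "gripper": [-0.29,-0.29,-0.29,-0.29]}}

```text
clock: 4.85
position: [0.4174, -0.3758, 0.114]
eef_rot: [2.2, 2.242, 0.0]
contact_force: [0.4, 0.7, -0.0]
grip_width: 0.055
grip_force: 0.0
```

```bash
python3 tip.py e1
```

```text
[ 417.4 -375.8  114. ] 0.05500602045641224 [ 0.36976517  0.69212696 -0.00740283]
tip z [150.2 153.6 156.6 161.3] rel 42.6
low pts x 376.0 459.0 y -384.0 -361.0 mean [ 419. -368.  168.]
jar lid 193 [ 395. -399.   36.] [ 443. -350.   61.]
```

Emit:
{"op": "arm_command", "data": {"delta_pos": [[0,0,0],[0,0,0],[0,0,0]], "angular": [[0,0,0],[0,0,0],[0,0,0]], "gripper": [0.41,0.41,0.41]}}

```text
clock: 5.28
position: [0.4173, -0.3757, 0.1139]
eef_rot: [-2.2, -2.242, -0.0]
contact_force: [0.2, 0.1, -0.8]
grip_width: 0.025
grip_force: 0.0
```

```bash
python3 tip.py e2
```

```text
[ 417.3 -375.7  113.9] 0.024983038904279033 [ 0.21030856  0.06388462 -0.76380052]
tip z [147.8 151.1 153.  156.4] rel 39.1
low pts x 390.0 444.0 y -387.0 -360.0 mean [ 416. -368.  164.]
jar lid 192 [ 395. -400.   36.] [ 444. -351.   61.]
```

The tip heights over TCP are +45 mm fully open, +36 at 55 mm and +34 at 25 mm, so I will use these: the reported TCP sits about 33 mm below the real tips. The jar is at (419.5, −374.5). I grip it with the tips about 12 mm above the bench, at TCP z −24. I open the fingers first, and meanwhile check the robot elbow against the lamp for the later left-side poses.

Emit:
{"op": "arm_command", "data": {"delta_pos": [[0,0,0],[1,2,0],[0,0,0],[0,0,30],[0,0,30],[0,0,30],[0,0,28],[0,0,20],[0,0,0],[0,0,0]], "angular": [[0,0,0],[0,0,0],[0,0,0],[0,0,0],[0,0,0],[0,0,0],[0,0,0],[0,0,0],[0,0,0],[0,0,0]], "gripper": [-1,-1,-1,-1,-1,-1,-1,-1,-1,-1]}}

```text
clock: 6.58
position: [0.4198, -0.3752, -0.0232]
eef_rot: [2.199, 2.242, -0.0]
contact_force: [0.8, -0.4, 1.2]
grip_width: 0.0857
grip_force: 0.0
```

Emit:
{"op": "arm_command", "data": {"delta_pos": [[0,0,0],[0,0,0],[0,0,0],[0,0,0],[0,0,0],[0,0,0]], "angular": [[0,0,0],[0,0,0],[0,0,0],[0,0,0],[0,0,0],[0,0,0]], "gripper": [1,1,1,1,1,1], "force": 40}}

```text
clock: 7.32
position: [0.4201, -0.3758, -0.0223]
eef_rot: [2.198, 2.24, -0.001]
contact_force: [-1.1, 0.5, 5.8]
grip_width: 0.0523
grip_force: 42.5
```

```bash
python3 - <<'E'
from h import *
from scipy.spatial import cKDTree
go(556.7,-220.5,91.1)
def cal(n): return {k:np.array(v,float) for k,v in get_calibration(n).items() if k in("intrinsics","D","R","t")}
rob=[];lamp=[]
for n in("top","scene"):
    c=cal(n); d0=np.load(n+"0.npz")["d"]; d1=np.load(n+"1.npz")["d"]; P0=cloud(c,d0);P1=cloud(c,d1)
    same=abs(d0-d1)<.006; v=lambda P:(P[...,2]>.05)&(P[...,2]<.75)&(P[...,0]<.32)&(P[...,0]>-.3)&(abs(P[...,1])<.48)
    lamp.append(P0[same&v(P0)])
    for P,a in((P0,-1.345),(P1,-.85)):
        q=P[~same&v(P)&(P[...,2]>.25)]; rob.append(np.c_[q[:,0]*np.cos(a)+q[:,1]*np.sin(a),-q[:,0]*np.sin(a)+q[:,1]*np.cos(a),q[:,2]])
    
lamp=np.vstack(lamp); lamp=lamp[lamp[:,1]>.05]; lamp=lamp[(lamp[:,0]>.12)]
R=np.vstack(rob); print("lamp",len(lamp),lamp.min(0),lamp.max(0))
for z in np.arange(.25,.75,.05):
    k=(R[:,2]>=z)&(R[:,2]<z+.05)&(R[:,0]<.3)
    if k.sum(): print("rob z",round(z,2),k.sum(),"r",np.round(np.percentile(R[k,0],[1,99]),3),"lat",np.round(np.percentile(R[k,1],[1,99]),3))
R=R[(R[:,0]<.45)]
for j in(-.3,-.1,0,.1,.15,.2,.3):
    X=np.c_[R[:,0]*np.cos(j)-R[:,1]*np.sin(j),R[:,0]*np.sin(j)+R[:,1]*np.cos(j),R[:,2]]
    dd,i=cKDTree(lamp).query(X); k=dd.argmin(); print(j,"min dist",round(dd[k],3),np.round(X[k],3),np.round(lamp[i[k]],3))
E
```

```text
pos [ 420.1 -375.8  -22.3] phi 91.08 tilt [ 0.002 -0.002 -1.   ] rz -0.0003 tx 152.6 ty 139.5 j [-0.85  0.21 -0.17  1.19 -0.    0.7 ] w 52.3 t 7.325
lamp 23666 [0.14397145 0.05208587 0.05001709] [0.28929573 0.44937793 0.5428476 ]
rob z 0.25 2624 r [-0.062  0.071] lat [0.14 0.2 ]
rob z 0.3 2475 r [-0.058  0.079] lat [0.139 0.199]
rob z 0.35 3236 r [-0.054  0.087] lat [0.173 0.199]
rob z 0.4 4618 r [-0.051  0.093] lat [0.159 0.199]
rob z 0.45 4995 r [-0.048  0.1  ] lat [0.172 0.199]
rob z 0.5 4071 r [-0.357  0.293] lat [0.102 0.393]
rob z 0.55 1511 r [-0.003  0.3  ] lat [0.079 0.198]
-0.3 min dist 0.037 [0.135 0.163 0.34 ] [0.168 0.18  0.339]
-0.1 min dist 0.056 [0.124 0.185 0.492] [0.155 0.231 0.491]
0 min dist 0.058 [0.237 0.105 0.521] [0.183 0.084 0.515]
0.1 min dist 0.061 [0.225 0.129 0.521] [0.182 0.086 0.52 ]
0.15 min dist 0.065 [0.218 0.14  0.521] [0.182 0.086 0.52 ]
0.2 min dist 0.071 [0.211 0.15  0.521] [0.182 0.086 0.52 ]
0.3 min dist 0.074 [0.193 0.187 0.54 ] [0.162 0.233 0.492]
```

The jar is gripped at 52 mm wide, and the elbow has at least 35 mm clearance from the lamp in the poses to come. I carry the jar to the right end of the slab, at (556.7, −220.5).

Emit:
{"op": "arm_command", "data": {"delta_pos": [[0,0,-20],[0,0,-35],[0,0,-35],[20,19,0],[33,30,0],[33,30,0],[33,30,0],[33,30,0],[0,0,20],[0,0,25],[0,0,0],[0,0,0]], "angular": [[0,0,0],[0,0,0],[0,0,0],[0,0,0],[0,0,0],[0,0,0],[0,0,0],[0,0,0],[0,0,0],[0,0,0],[0,0,0],[0,0,0]], "gripper": [1,1,1,1,1,1,1,1,1,1,1,1]}}

```text
clock: 8.82
position: [0.5554, -0.2202, 0.0212]
eef_rot: [2.2, 2.242, 0.0]
contact_force: [-0.4, -0.4, -0.4]
grip_width: 0.0523
grip_force: 42.5
```

```bash
python3 - <<'E'
from h import *
go(556.7,-220.5,91.1)
im,d,c=shot("scene"); P=cloud(c,d); hs=cv2.cvtColor(im,cv2.COLOR_BGR2HSV)
m=(abs(P[...,0]-.556)<.035)&(abs(P[...,1]+.22)<.035)&(P[...,2]>.034)&(P[...,2]<.13)&(hs[...,1]>45)&(hs[...,0]<35)
q=P[m]*1000; print(len(q),np.round(np.percentile(q,[1,99],axis=0),1))
E
```

```text
pos [ 555.4 -220.2   21.2] phi 91.08 tilt [ 0.  0. -1.] rz -0.0004 tx -0.3 ty 1.3 j [-0.49  0.27 -0.01  1.29  0.    1.06] w 52.3 t 8.825
331 [[ 530.3 -236.6   51.5]
 [ 581.2 -193.1  102.6]]
```

The knob top at 102.6 mm is consistent with the foot 13.5 mm above the slab. I lower 13 mm, release and lift.

Emit:
{"op": "arm_command", "data": {"delta_pos": [[0,1.3,5],[0,0,5],[0,0,3],[0,0,0],[0,0,0],[0,0,0],[0,0,0],[0,0,0],[0,0,-20],[0,0,-40],[0,0,-40]], "angular": [[0,0,0],[0,0,0],[0,0,0],[0,0,0],[0,0,0],[0,0,0],[0,0,0],[0,0,0],[0,0,0],[0,0,0],[0,0,0]], "gripper": [1,1,1,1,-1,-1,-1,-1,-1,-1,-1]}}

```text
clock: 10.25
position: [0.5563, -0.2198, 0.1085]
eef_rot: [-2.2, -2.242, 0.0]
contact_force: [1.1, -0.9, -0.1]
grip_width: 0.0852
grip_force: 0.0
```

```bash
cat > obj.py <<'E'
from h import *
def rect(x,y,zlo,zhi,zt,w=.05,n="top",ret=False):
    im,d,c=shot(n); P=cloud(c,d); Z=P[...,2]
    m=((abs(P[...,0]-x)<w)&(abs(P[...,1]-y)<w)&(Z>zlo)&(Z<zhi)).astype(np.uint8)
    k=max(cv2.findContours(m,0,1)[0],key=len).reshape(-1,2); W=onz(c,k,zt)[:,:2]*1000
    R=cv2.minAreaRect(W.astype(np.float32)); print(n,"rect",np.round(R[0],1),np.round(R[1],1),round(R[2],1),"bbox",np.round(W.min(0),1),np.round(W.max(0),1),"zmax",round(np.nanmax(Z[m>0])*1000,1))
E
python3 - <<'E'
from obj import *
rect(.5567,-.2205,.06,.1,.07); rect(.5567,-.2205,.06,.1,.07,n="scene")
go(427,48.5,91.1)
rect(.427,.0485,.012,.04,.023); rect(.427,.0485,.012,.04,.023,n="scene")
E
```

```text
top rect [ 565.  -199.9] [ 5.9 25.7] 55.9 bbox [ 553.1 -208.4] [ 574.8 -191.9] zmax 79.7
scene rect [ 555.1 -217.6] [49.2 76.5] 24.8 bbox [ 526.5 -252.5] [ 584.3 -181.3] zmax 91.9
pos [ 560.2 -221.9  114.5] phi 91.09 tilt [ 0.01  -0.005 -1.   ] rz -0.0002 tx 272.9 ty -128.0 j [-0.49  0.23  0.14  1.46 -0.    1.06] w 85.4 t 10.35
top rect [427.3  49.5] [44.  40.9] 90.0 bbox [406.8  27.5] [447.7  71.5] zmax 28.6
scene rect [428.3  49.3] [44.9 44.4] 34.6 bbox [405.5  25.7] [451.2  72.9] zmax 26.1
```

Spool agreed by both cameras at (427.8, 49.3). I move over and pick it.

Emit:
{"op": "arm_command", "data": {"delta_pos": [[30,-14,0],[48,-23,0],[49,-23,0],[49,-23,0],[49,-23,0],[48,-22,0],[0,0,0],[0,0,20],[0,0,40],[0,0,40],[0,0,0],[0,0,0]], "angular": [[0,0,0],[0,0,0],[0,0,0],[0,0,0],[0,0,0],[0,0,0],[0,0,0],[0,0,0],[0,0,0],[0,0,0],[0,0,0],[0,0,0]], "gripper": [-1,-1,-1,-1,-1,-1,-1,-1,-1,-1,-1,-1]}}

```text
clock: 11.95
position: [0.424, 0.0499, 0.0085]
eef_rot: [2.201, 2.241, -0.0]
contact_force: [0.0, 0.3, 0.4]
grip_width: 0.0855
grip_force: 0.0
```

```bash
python3 - <<'E'
from h import *
go(427.8,49.3,91.1)
E
```

```text
pos [424.   49.9   8.5] phi 91.04 tilt [ 0. -0. -1.] rz -0.001 tx -0.7 ty 3.8 j [-0.04 -0.16 -0.49  1.25 -0.    1.51] w 85.5 t 11.95
```

Emit:
{"op": "arm_command", "data": {"delta_pos": [[-1,4,15],[0,0,15],[0,0,9],[0,0,0],[0,0,0],[0,0,0],[0,0,0],[0,0,0],[0,0,0]], "angular": [[0,0,0],[0,0,0],[0,0,0],[0,0,0],[0,0,0],[0,0,0],[0,0,0],[0,0,0],[0,0,0]], "gripper": [-1,-1,-1,-1,1,1,1,1,1]}}

```text
clock: 13.08
position: [0.4282, 0.0495, -0.0301]
eef_rot: [2.2, 2.242, 0.001]
contact_force: [-1.7, 0.2, 5.2]
grip_width: 0.0431
grip_force: 39.9
```

```bash
python3 - <<'E'
from h import *
go(552.3,10.5,91.1); s=sense(); print(s["grip_force"],s["contact_force"])
E
```

```text
pos [428.2  49.5 -30.1] phi 91.09 tilt [ 0.001 -0.    -1.   ] rz -0.0002 tx -41.4 ty 123.4 j [-0.04 -0.12 -0.53  1.16  0.    1.51] w 43.1 t 13.075
39.89081919193268 [-1.7370919   0.21193006  5.19017103]
```

Gripped at 43 mm, which is consistent. I carry it to the left end of the slab.

Emit:
{"op": "arm_command", "data": {"delta_pos": [[0,0,-20],[0,0,-30],[0,0,-30],[-6,20,0],[-12,35,0],[-12,35,0],[-11,33,0],[0,0,0],[0,0,20],[0,0,16],[0,0,0],[0,0,0]], "angular": [[0,0,0],[0,0,0],[0,0,0],[0,0,0],[0,0,0],[0,0,0],[0,0,0],[0,0,0],[0,0,0],[0,0,0],[0,0,0],[0,0,0]], "gripper": [1,1,1,1,1,1,1,1,1,1,1,1]}}

```text
clock: 14.58
position: [0.5511, 0.011, 0.0132]
eef_rot: [2.2, 2.243, 0.0]
contact_force: [0.4, -0.5, -0.5]
grip_width: 0.0426
grip_force: 40.8
```

```bash
python3 - <<'E'
from obj import *
go(552.3,10.5,91.1); rect(.5567,-.2205,.06,.1,.07); rect(.5567,-.2205,.045,.1,.07,n="scene")
E
```

```text
pos [551.1  11.   13.2] phi 91.1 tilt [ 0.  0. -1.] rz 0.0 tx -0.6 ty 1.2 j [-0.1   0.16 -0.16  1.26  0.    1.45] w 42.6 t 14.575
top rect [ 554.5 -220.1] [49.2 50.1] 44.4 bbox [ 528.8 -245.8] [ 580.2 -194.4] zmax 92.6
scene rect [ 552.1 -210. ] [52.7 92.8] 29.0 bbox [ 516.3 -252.5] [ 584.3 -165. ] zmax 91.3
```

Jar measures (555, −220): good. The spool hangs 13 mm above the slab, so I set it down.

Emit:
{"op": "arm_command", "data": {"delta_pos": [[-0.6,1.2,5],[0,0,5],[0,0,3],[0,0,0],[0,0,0],[0,0,0],[0,0,0],[0,0,0],[0,0,-20],[0,0,-35],[0,0,-35],[0,0,0]], "angular": [[0,0,0],[0,0,0],[0,0,0],[0,0,0],[0,0,0],[0,0,0],[0,0,0],[0,0,0],[0,0,0],[0,0,0],[0,0,0],[0,0,0]], "gripper": [1,1,1,1,-1,-1,-1,-1,-1,-1,-1,-1]}}

```text
clock: 16.18
position: [0.5556, 0.01, 0.094]
eef_rot: [2.196, 2.238, 0.008]
contact_force: [0.1, -0.2, -0.3]
grip_width: 0.0857
grip_force: 0.0
```

```bash
python3 - <<'E'
from obj import *
rect(.5523,.0105,.04,.07,.053); rect(.5523,.0105,.04,.07,.053,n="scene")
rect(.389,-.2615,.026,.05,.034); rect(.389,-.2615,.02,.05,.034,n="scene")
go(389,-262.3,108.5)
E
```

```text
top rect [546.9  -4.7] [32.7 13.6] 0.4 bbox [530.5 -11.5] [563.3   2. ] zmax 56.6
scene rect [550.9   9.8] [44.5 51.4] 71.3 bbox [527.7 -13.5] [576.5  34.7] zmax 56.5
top rect [ 389.1 -261.8] [50.  51.2] 17.9 bbox [ 358.3 -291.5] [ 420.  -231.9] zmax 39.1
scene rect [ 388.5 -256. ] [48.7 69.3] 18.2 bbox [ 357.2 -296.3] [ 420.1 -218.7] zmax 38.1
pos [551.5  10.4  88.3] phi 91.09 tilt [-0.003  0.    -1.   ] rz -0.3039 tx -207.1 ty -240.6 j [-0.1   0.12 -0.04  1.41  0.    1.45] w 85.3 t 16.375
```

The spool lies at about (551.5, 10), flat on the slab. Box at (389, −262), sides at 18°. I move over it.

Emit:
{"op": "arm_command", "data": {"delta_pos": [[-30,-19,0],[-48,-30,0],[-48,-30,0],[-48,-30,0],[-48,-30,0],[-47.5,-28.7,0],[0,0,0],[0,0,0],[0,0,20],[0,0,30],[0,0,0],[0,0,0]], "angular": [[0,0,0],[0,0,0],[0,0,0],[0,0,0],[0,0,0],[0,0,-0.1],[0,0,-0.1],[0,0,-0.095],[0,0,0],[0,0,0],[0,0,0],[0,0,0]], "gripper": [-1,-1,-1,-1,-1,-1,-1,-1,-1,-1,-1,-1]}}

```text
clock: 17.88
position: [0.3897, -0.2621, 0.0398]
eef_rot: [-1.846, -2.541, -0.0]
contact_force: [0.8, -0.9, -0.2]
grip_width: 0.0851
grip_force: 0.0
```

```bash
python3 - <<'E'
from h import *
go(389,-262.2,108)
E
```

```text
pos [ 389.7 -262.1   39.8] phi 107.99 tilt [-0.001  0.001 -1.   ] rz -0.0001 tx 0.1 ty -0.8 j [-0.73 -0.07 -0.34  1.3   0.    0.52] w 85.1 t 17.875
```

Emit:
{"op": "arm_command", "data": {"delta_pos": [[0,-0.8,20],[0,0,25],[0,0,15],[0,0,8],[0,0,0],[0,0,0],[0,0,0],[0,0,0],[0,0,0],[0,0,0]], "angular": [[0,0,0],[0,0,0],[0,0,0],[0,0,0],[0,0,0],[0,0,0],[0,0,0],[0,0,0],[0,0,0],[0,0,0]], "gripper": [-1,-1,-1,-1,-1,1,1,1,1,1]}}

```text
clock: 19.12
position: [0.3901, -0.2634, -0.027]
eef_rot: [1.845, 2.54, -0.0]
contact_force: [-0.2, -0.5, 6.0]
grip_width: 0.0492
grip_force: 43.7
```

```bash
python3 - <<'E'
from h import *
go(554.5,-105.5); go(554.5,-105.5,91.1)
E
```

```text
pos [ 390.1 -263.4  -27. ] phi 107.99 tilt [ 0.002 -0.002 -1.   ] rz 0.0 tx 99.4 ty 205.1 j [-0.74 -0.02 -0.42  1.16 -0.    0.52] w 49.2 t 19.125
pos [ 390.1 -263.4  -27. ] phi 107.99 tilt [ 0.002 -0.002 -1.   ] rz 0.2948 tx 154.7 ty 167.4 j [-0.74 -0.02 -0.42  1.16 -0.    0.52] w 49.2 t 19.125
```

Emit:
{"op": "arm_command", "data": {"delta_pos": [[0,0,-20],[0,0,-40],[0,0,-40],[0,0,0],[20,22,0],[33,36,0],[34,36,0],[34,37,0],[33.7,36.4,0],[0,0,0],[0,0,30],[0,0,26]], "angular": [[0,0,0],[0,0,0.1],[0,0,0.1],[0,0,0.095],[0,0,0],[0,0,0],[0,0,0],[0,0,0],[0,0,0],[0,0,0],[0,0,0],[0,0,0]], "gripper": [1,1,1,1,1,1,1,1,1,1,1,1]}}

```text
clock: 20.62
position: [0.5525, -0.1051, 0.0145]
eef_rot: [-2.2, -2.241, 0.002]
contact_force: [0.4, -0.2, -1.0]
grip_width: 0.0493
grip_force: 43.1
```

Emit:
{"op": "arm_command", "data": {"delta_pos": [[0,0,0],[0,0,0]], "angular": [[0,0,0],[0,0,0]], "gripper": [1,1]}}

```text
clock: 20.88
position: [0.5534, -0.1053, 0.0164]
eef_rot: [2.201, 2.242, -0.0]
contact_force: [1.0, -0.6, -1.2]
grip_width: 0.0491
grip_force: 43.1
```

```bash
python3 - <<'E'
from obj import *
go(554.5,-105.5,91.1); rect(.5523,.0105,.043,.07,.053); rect(.5545,-.1055,.05,.095,.077,n="scene",w=.033)
E
```

```text
pos [ 553.4 -105.3   16.4] phi 91.04 tilt [-0. -0. -1.] rz -0.001 tx -0.2 ty 1.1 j [-0.31  0.19 -0.12  1.27 -0.    1.25] w 49.1 t 20.875
top rect [551.   10.2] [41.  43.5] 0.0 bbox [530.5 -11.5] [571.5  32. ] zmax 58.7
scene rect [552.2 -94.3] [ 57.2 103.3] 34.6 bbox [ 510.2 -133.2] [598.1 -53.3] zmax 94.8
```

The spool is at (551, 10). The box underside is 13.4 mm above the slab, so I lower and release.

Emit:
{"op": "arm_command", "data": {"delta_pos": [[-0.2,1.1,5],[0,0,5],[0,0,3],[0,0,0],[0,0,0],[0,0,0],[0,0,0],[0,0,0],[0,0,-20],[0,0,-35],[0,0,-35],[0,0,0]], "angular": [[0,0,0],[0,0,0],[0,0,0],[0,0,0],[0,0,0],[0,0,0],[0,0,0],[0,0,0],[0,0,0],[0,0,0],[0,0,0],[0,0,0]], "gripper": [1,1,1,1,-1,-1,-1,-1,-1,-1,-1,-1]}}

```text
clock: 22.48
position: [0.5577, -0.1058, 0.097]
eef_rot: [2.195, 2.237, 0.006]
contact_force: [0.5, 0.0, -0.2]
grip_width: 0.0855
grip_force: 0.0
```

```bash
python3 - <<'E'
from obj import *
rect(.5439,.1415,.01,.04,.018,w=.03); rect(.5439,.1415,.01,.04,.018,w=.03,n="scene")
go(544.2,142,91.1)
im,d,c=shot("top"); cv2.imwrite("pics/f.png",np.clip(cv2.resize(im[130:280,120:400],None,fx=2.8,fy=2.8,interpolation=cv2.INTER_CUBIC)*1.4,0,255).astype(np.uint8))
E
```

```text
top rect [543.9 141.2] [25.3 28. ] 0.0 bbox [531.2 127.2] [556.5 155.2] zmax 23.0
scene rect [543. 142.] [28.6 30.7] 35.2 bbox [528.2 126.4] [557.8 157.6] zmax 23.1
pos [ 555. -105.   93.] phi 91.09 tilt [ 0.001 -0.    -1.   ] rz -0.0002 tx 247.1 ty -6.1 j [-0.31  0.15 -0.    1.42  0.    1.25] w 85.0 t 22.575
```

View pics/f.png

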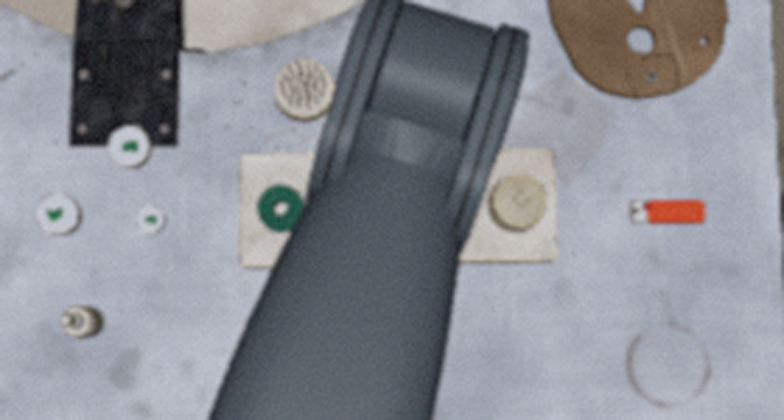

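The overhead view shows the spool at (281,207) and the jar at (518,202) on the slab, with the box hidden under the arm. The smallest gem jar is at (150,218) and a 40 mm one at (129,146) is near it, so I approach with the fingers only partly open.

Emit:
{"op": "arm_command", "data": {"delta_pos": [[27,-0.5,0],[44,-1,0],[44,-1,0],[44,-1,0],[44,-1,0],[44,-1.5,0],[0,0,0],[0,0,20],[0,0,40],[0,0,30],[0,0,0],[0,0,0]], "angular": [[0,0,0],[0,0,0],[0,0,0],[0,0,0],[0,0,0],[0,0,0],[0,0,0],[0,0,0],[0,0,0],[0,0,0],[0,0,0],[0,0,0]], "gripper": [-1,-0.2,-0.2,-0.2,-0.2,-0.2,-0.2,-0.2,-0.2,-0.2,-0.2,-0.2], "force": 20}}

```text
clock: 24.12
position: [0.5443, 0.1413, 0.0033]
eef_rot: [2.201, 2.241, -0.0]
contact_force: [0.8, 0.3, -0.1]
grip_width: 0.0513
grip_force: 0.0
```

```bash
python3 - <<'E'
from h import *
go(543.7,142,91.1)
E
```

```text
pos [544.3 141.3   3.3] phi 91.04 tilt [ 0. -0. -1.] rz -0.001 tx 0.7 ty -0.6 j [ 0.13  0.19 -0.14  1.24 -0.    1.69] w 51.3 t 24.125
```

Emit:
{"op": "arm_command", "data": {"delta_pos": [[0.7,-0.6,12],[0,0,12],[0,0,8],[0,0,0],[0,0,0],[0,0,0],[0,0,0],[0,0,0],[0,0,0]], "angular": [[0,0,0],[0,0,0],[0,0,0],[0,0,0],[0,0,0],[0,0,0],[0,0,0],[0,0,0],[0,0,0]], "gripper": [-0.2,-0.2,-0.2,-0.2,1,1,1,1,1]}}

```text
clock: 25.25
position: [0.5439, 0.1427, -0.0286]
eef_rot: [2.2, 2.242, 0.001]
contact_force: [0.4, 0.1, 0.8]
grip_width: 0.0276
grip_force: 19.8
```

```bash
python3 - <<'E'
from obj import *
s=sense(); print(s["grip_force"],s["contact_force"])
go(555,-105.3,91.1)
rect(.5545,-.1055,.055,.08,.064,w=.04); rect(.5545,-.1055,.055,.08,.064,w=.04,n="scene")
E
```

```text
19.792639017105103 [0.36170671 0.09277148 0.80288024]
pos [543.9 142.7 -28.6] phi 91.09 tilt [ 0.001  0.    -1.   ] rz -0.0002 tx -248.2 ty 6.3 j [ 0.14  0.22 -0.17  1.18  0.    1.69] w 27.6 t 25.25
top rect [ 553.8 -104.8] [48.9 51. ] 0.1 bbox [ 529.4 -130.4] [578.3 -79.3] zmax 69.0
scene rect [ 552.6 -101.4] [55. 61.] 2.4 bbox [ 525.3 -132.6] [581.3 -71.1] zmax 68.4
```

The box stands at (554, −105) and its lid reads about 64 mm. I carry the gem jar there.

Emit:
{"op": "arm_command", "data": {"delta_pos": [[0,0,-20],[0,0,-45],[0,0,-45],[-25,0.6,0],[-44,1,0],[-44,1,0],[-45,1,0],[-45,1,0],[-44.2,1,0],[0,0,0],[0,0,34],[0,0,0]], "angular": [[0,0,0],[0,0,0],[0,0,0],[0,0,0],[0,0,0],[0,0,0],[0,0,0],[0,0,0],[0,0,0],[0,0,0],[0,0,0],[0,0,0]], "gripper": [1,1,1,1,1,1,1,1,1,1,1,1]}}

```text
clock: 26.85
position: [0.5506, -0.1027, 0.0435]
eef_rot: [-2.195, -2.238, 0.005]
contact_force: [-1.3, 0.6, -0.2]
grip_width: 0.0277
grip_force: 19.8
```

Emit:
{"op": "arm_command", "data": {"delta_pos": [[0,0,0]], "angular": [[0,0,0]], "gripper": [1]}}

```text
clock: 26.98
position: [0.5537, -0.1036, 0.0473]
eef_rot: [-2.199, -2.243, -0.0]
contact_force: [0.0, 0.2, 0.9]
grip_width: 0.0275
grip_force: 19.8
```

```bash
python3 - <<'E'
from h import *
go(554.3,-104.3,91.1)
E
```

```text
pos [ 553.7 -103.6   47.3] phi 91.15 tilt [-0.  0. -1.] rz 0.0009 tx -0.7 ty 0.6 j [-0.3   0.17 -0.07  1.33  0.    1.25] w 27.5 t 26.975
```

Emit:
{"op": "arm_command", "data": {"delta_pos": [[-0.7,0.6,4],[0,0,4],[0,0,3.5],[0,0,0],[0,0,0],[0,0,0],[0,0,0],[0,0,0],[0,0,-15],[0,0,-40],[0,0,-40],[0,0,0]], "angular": [[0,0,0],[0,0,0],[0,0,0],[0,0,0],[0,0,0],[0,0,0],[0,0,0],[0,0,0],[0,0,0],[0,0,0],[0,0,0],[0,0,0]], "gripper": [1,1,1,1,1,-0.2,-0.2,-0.2,-0.2,-0.2,-0.2,-0.2]}}

```text
clock: 28.48
position: [0.5578, -0.1062, 0.1366]
eef_rot: [2.194, 2.236, 0.007]
contact_force: [-0.8, 0.2, 0.5]
grip_width: 0.0514
grip_force: 0.0
```

```bash
python3 - <<'E'
from obj import *
rect(.5545,-.105,.073,.095,.082,w=.03,n="scene")
rect(.5518,-.3805,.006,.03,.013,w=.045);rect(.5518,-.3805,.006,.03,.013,w=.045,n="scene")
go(551.9,-380.5,91.1); print(sense()["contact_force"])
E
```

```text
scene rect [ 552.8 -102.2] [28.2 37.1] 45.3 bbox [ 537.2 -119.8] [568.7 -83.5] zmax 85.6
top rect [ 551.7 -379.8] [22.8 74.2] 0.0 bbox [ 540.3 -416.9] [ 563.1 -342.7] zmax 20.2
scene rect [ 551.4 -376.7] [26.3 82.5] 0.5 bbox [ 538.3 -418. ] [ 564.9 -335.5] zmax 17.6
pos [ 554.2 -105.1  130.4] phi 91.09 tilt [-0.  0. -1.] rz -0.0002 tx -275.3 ty -7.6 j [-0.31  0.14  0.07  1.49 -0.    1.25] w 51.5 t 28.625
[ 0.94232605 -0.66918034  0.92783827]
```

The gem jar's cap top reads about 82–85 mm on the lid. Now the lighter, at (551.7, −380.3).

Emit:
{"op": "arm_command", "data": {"delta_pos": [[-30,-0.8,0],[-49,-1.4,0],[-49,-1.4,0],[-49,-1.4,0],[-49,-1.4,0],[-49,-1.4,0],[0,0,0],[0,0,20],[0,0,50],[0,0,50],[0,0,15],[0,0,0]], "angular": [[0,0,0],[0,0,0],[0,0,0],[0,0,0],[0,0,0],[0,0,0.01],[0,0,0],[0,0,0],[0,0,0],[0,0,0],[0,0,0],[0,0,0]], "gripper": [-0.2,-0.2,-0.2,-0.2,-0.2,-0.2,-0.2,-0.2,-0.2,-0.2,-0.2,-0.2]}}

```text
clock: 30.12
position: [0.5507, -0.3785, -0.0062]
eef_rot: [-2.208, -2.229, 0.0]
contact_force: [0.1, -0.6, 0.1]
grip_width: 0.0514
grip_force: 0.0
```

```bash
python3 - <<'E'
from h import *
go(551.7,-380.3,90.5)
E
```

```text
pos [ 550.7 -378.5   -6.2] phi 90.56 tilt [-0.003  0.003 -1.   ] rz 0.001 tx -1.8 ty 1.0 j [-0.7   0.47  0.19  1.3   0.    0.86] w 51.4 t 30.125
```

Emit:
{"op": "arm_command", "data": {"delta_pos": [[-1,1,8],[0,0,8],[0,0,6],[0,0,3],[0,0,0],[0,0,0],[0,0,0],[0,0,0],[0,0,0],[0,0,0]], "angular": [[0,0,0],[0,0,0],[0,0,0],[0,0,0],[0,0,0],[0,0,0],[0,0,0],[0,0,0],[0,0,0],[0,0,0]], "gripper": [-0.2,-0.2,-0.2,-0.2,-0.2,1,1,1,1,1]}}

```text
clock: 31.38
position: [0.5531, -0.3815, -0.0291]
eef_rot: [2.211, 2.231, 0.0]
contact_force: [0.5, 0.0, 1.7]
grip_width: 0.0235
grip_force: 21.6
```

```bash
python3 - <<'E'
from h import *
s=sense(); print(s["grip_force"],s["contact_force"])
go(461,-107.3); 
E
```

```text
21.605566442012787 [0.49657223 0.0153312  1.74826627]
pos [ 553.1 -381.5  -29.1] phi 90.51 tilt [ 0.001 -0.001 -1.   ] rz 0.0 tx 275.0 ty -89.6 j [-0.7   0.49  0.17  1.25 -0.    0.86] w 23.5 t 31.375
```

Gripped at 23.5 mm. I move toward the robot first, then along the front of the slab.

Emit:
{"op": "arm_command", "data": {"delta_pos": [[0,0,-20],[0,0,-35],[0,0,-35],[0,-30,0],[0,-30,0],[0,-29.6,0],[30,0,0],[48,0,0],[49,0,0],[49,0,0],[49,0,0],[49,0,0]], "angular": [[0,0,0],[0,0,0],[0,0,0],[0,0,-0.01],[0,0,0],[0,0,0],[0,0,0],[0,0,0],[0,0,0],[0,0,0],[0,0,0],[0,0,0]], "gripper": [1,1,1,1,1,1,1,1,1,1,1,1]}}

```text
clock: 32.88
position: [0.4583, -0.1073, 0.0619]
eef_rot: [2.199, 2.241, 0.002]
contact_force: [0.2, 0.9, 0.7]
grip_width: 0.0237
grip_force: 21.4
```

Emit:
{"op": "arm_command", "data": {"delta_pos": [[0,0,10],[0,0,30],[0,0,30],[0,0,8],[0,0,0],[0,0,0]], "angular": [[0,0,0],[0,0,0],[0,0,0],[0,0,0],[0,0,0],[0,0,0]], "gripper": [1,1,1,1,1,1]}}

```text
clock: 33.62
position: [0.4593, -0.1095, -0.0161]
eef_rot: [2.199, 2.24, 0.001]
contact_force: [-0.3, 1.1, 0.1]
grip_width: 0.0237
grip_force: 21.4
```

```bash
python3 - <<'E'
from h import *
go(461,-108.3,91.1)
E
```

```text
pos [ 459.3 -109.5  -16.1] phi 91.06 tilt [ 0.002 -0.001 -1.   ] rz -0.0007 tx 1.2 ty 1.7 j [-0.38 -0.02 -0.41  1.18 -0.    1.18] w 23.7 t 33.625
```

The lighter is 13 mm up. The gap to the slab will be about 27 mm, so I release with only a small finger opening to stay clear of the slab.

Emit:
{"op": "arm_command", "data": {"delta_pos": [[1,0,5],[0,0,5],[0,0,2.5],[0,0,0],[0,0,0],[0,0,0],[0,0,0],[0,0,-10],[0,0,-40],[0,0,-60],[0,0,-60],[0,0,0]], "angular": [[0,0,0],[0,0,0],[0,0,0],[0,0,0],[0,0,0],[0,0,0],[0,0,0],[0,0,0],[0,0,0],[0,0,0],[0,0,0],[0,0,0]], "gripper": [1,1,1,1,0.22,0.22,0.22,0.22,0.22,0.22,0.22,0.22]}}

```text
clock: 35.12
position: [0.4623, -0.1093, 0.1473]
eef_rot: [2.192, 2.234, 0.008]
contact_force: [-0.2, 0.8, -1.8]
grip_width: 0.0336
grip_force: 0.0
```

Emit:
{"op": "arm_command", "data": {"delta_pos": [[-30,0,0],[-50,0,0],[-50,0,0],[-50,0,0],[-50,0,0],[-30,0,0],[0,0,0],[0,0,0]], "angular": [[0,0,0],[0,0,0],[0,0,0],[0,0,0],[0,0,0],[0,0,0],[0,0,0],[0,0,0]], "gripper": [0.22,0.22,0.22,0.22,0.22,0.22,0.22,0.22]}}

```text
clock: 36.12
position: [0.4626, -0.3667, 0.1393]
eef_rot: [-2.199, -2.241, -0.001]
contact_force: [0.6, 0.7, 0.1]
grip_width: 0.0337
grip_force: 0.0
```

```bash
python3 - <<'E'
from obj import *
print("slab C 554.5 -105.5 yaw 1.1")
for nm,a in dict(jar=(.555,-.22,.06,.1,.07,.04),spool=(.5515,.01,.043,.07,.053,.04),case=(.554,-.105,.05,.078,.064,.04),gem=(.554,-.105,.073,.095,.082,.025),lighter=(.459,-.108,.006,.025,.013,.05),glue=(.441,.196,.02,.12,.06,.04)).items():
    print(nm); rect(*a)
for n in("top","scene"):
    im,d,c=shot(n); k=im[150:260,170:350] if n=="top" else im[120:290,170:380]; f=min(800/k.shape[1],600/k.shape[0])
    cv2.imwrite(f"pics/z{n}.png",np.clip(cv2.resize(k,None,fx=f,fy=f,interpolation=cv2.INTER_CUBIC)*1.2,0,255).astype(np.uint8))
E
```

```text
slab C 554.5 -105.5 yaw 1.1
jar
top rect [ 553.9 -220.8] [51.  50.1] 44.4 bbox [ 528.8 -245.8] [ 580.2 -194.5] zmax 93.2
spool
top rect [551.   10.2] [41.  43.5] 0.0 bbox [530.5 -11.5] [571.5  32. ] zmax 57.9
case
top rect [ 553.8 -104.8] [48.9 51. ] 0.1 bbox [ 529.4 -130.4] [578.3 -79.3] zmax 77.9
gem
top rect [ 552.9 -105.6] [24.  26.5] 0.0 bbox [ 540.9 -118.9] [564.9 -92.4] zmax 85.9
lighter
top rect [ 456.2 -106.3] [75.4 22.2] 90.0 bbox [ 445. -144.] [467.3 -68.6] zmax 24.8
glue
top rect [440.4 195.8] [34.6 29. ] 90.0 bbox [425.9 178.5] [454.9 213.1] zmax 96.5
```

View pics/ztop.png

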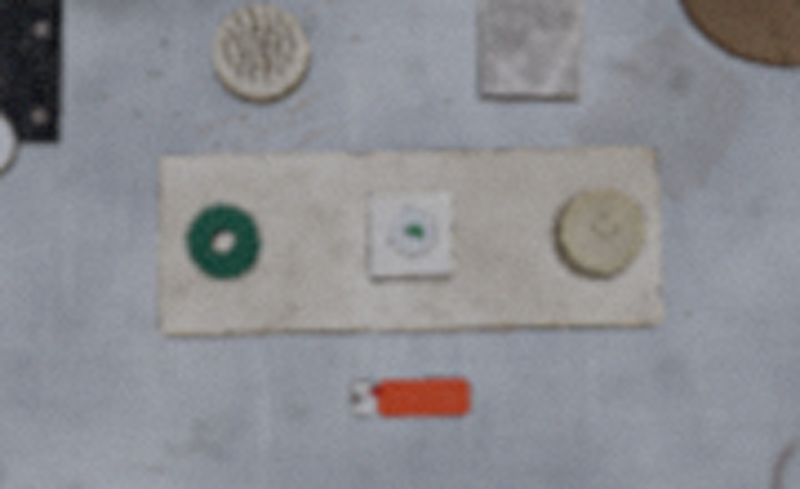

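View pics/zscene.png

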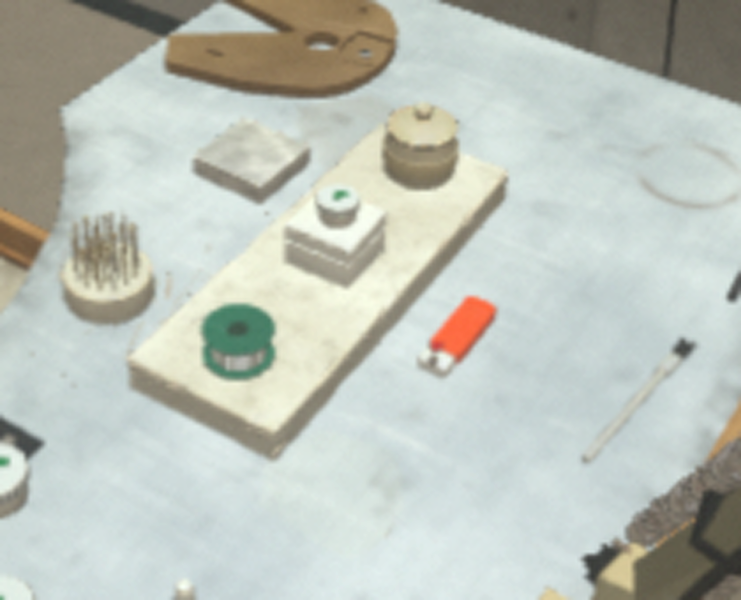

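Both views show spool, box with gem jar, and flux jar upright along the slab's centreline. The lighter lies parallel, about 29 mm in front of the slab and opposite the box, and the glue bottle has not moved. I hand in.

```bash
python3 -c "
from plant import *
print(job_done())"
```

```text
the job is handed in; nothing more can be done
None
```

The layout is done and handed in at about 37 s of the 128 s: flux jar, ring box with the gem jar on its lid, and spool stand along the slab's centreline, and the lighter lies parallel about 29 mm in front of it; on the first try for the jar the fingers closed on its lid (24 N), and a re-check showed it still upright and in place.

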